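# Start the clamp screw of a printing block with a socket key

## Task

Pull the red-handled socket key straight up out of its cup and fit it over the square brass head of the screw on the block clamp. With the key, turn the screw backward (anticlockwise from above) until it drops into its thread, then forward (clockwise) one full turn from the drop, to within an eighth of a turn. Finish while still gripping the key on the screw's head; do not turn the screw with the fingers themselves, and leave the other things where they are.

Things in the scene. Friction and masses are not known exactly. Their poses are not given: they have to be found in the camera images.
- key_grip (a point): Middle of the handle of the loose socket key: 180 mm tall, 0.22 kg, standing socket down in its cup, foot 6 mm above the table. Handle: red ribbed round knob 30 mm across, 42 mm high (21 mm above and below this point), white line on top along the key's +x. Below it a 12 mm shaft, then the dark square socket, 26.5 mm wide, 42 mm high, flats square to the key's x and y. z points up the key.
- key_mouth (a point): Centre of the open lower end of the key's socket, 159 mm below key_grip, same axes. The square opening is 18.5 mm wide (2.5 mm more than the screw's head, so about 9 degrees of play either way) and 36 mm deep.
- key_cup_rim (a point): Centre of the rim of the cup that holds the key: a round upright aluminium cup screwed to the table, 50 mm across, 42 mm inside, rim 95 mm above the table.
- gouge_cup_rim (a point): Centre of the rim of the other cup, just like the first, which holds a carving gouge. Which cup stands where changes.
- gouge_mid (a point): Middle of the carving gouge (wooden handle 28 mm thick, 155 mm tall in all) that stands loose in the other cup; not to be moved.
- screw_head (a point): Centre of the square brass head of the upright clamp screw, on its axis. 16 mm square, flats square to this point's x and y, straight from 13 mm below to 13 mm above, then tapered to 9 mm square at 20 mm above. 13 mm below lies the top of its 34 mm round collar (white mark towards +x), where the key's foot comes to rest. The screw turns and slides on a fixed axis; its weight (0.35 kg) makes it sink.
- screw (a joint): Turn of the clamp screw in rad about its axis; grows clockwise seen from above (forward, in), falls anticlockwise (backward). Its zero is arbitrary. At the start its lug stands on top of the thread, not yet in it; the drop lies somewhere within 2 rad backward of the start. It turns easily (0.03 N m) and stays where it is left.
- screw_lift (a joint): Height of the clamp screw in m along its axis, growing upward. Turning backward lifts it slowly (6 mm a turn) until it falls suddenly by about 6 mm: the thread drop. Turning forward after that winds it down 6 mm a turn.
- clamp: Block clamp screwed to the table: green base 250 x 170 x 18 mm, a printing block (top at 48 mm) and a steel strap, top at 56 mm. Origin on the screw's axis at table height; +x runs from the screw over the printing block; the base reaches 40 mm to -x, 210 mm to +x and 85 mm to either side.
- brayer: Ink roller with a red handle, 160 mm long, 36 mm high, loose; origin under the roller's middle. A bystander.
- ink_tin: Red-brown ink tin, 74 mm across, 60 mm high, loose; origin under its centre. A bystander.
- jar: Amber jar, 64 mm across, 85 mm high, loose; origin under its centre. A bystander.
- pencil: Yellow pencil, 170 mm long, 7.5 mm thick, loose; origin under its middle, x along it. A bystander.
- baren: Black round rubbing pad, 104 mm across, 30 mm high, loose; origin under its centre. A bystander.
Things that resemble listed ones, but are neither listed nor needed, are in the scene too. What is shaped like the part that bears key_grip but turquoise is not meant.

How it is judged:
By the outcome, as a careful person would: the job done as asked, in the order asked, and still so for the second after the job is handed in, while the arm keeps its last pose, push and grip.
It also fails if it takes over 69 s, if anything falls off the work surface, if the arm or the gripper's body presses on something with over 40 N, if the wrist force passes 120 N, or if a joint passes its speed limit or range.

## Robot

A 7-joint arm with a two-finger parallel gripper is mounted at the origin on the work surface. World frame = base frame: x ahead of the robot, y to its left, z up, the work surface at z = 0. Lengths are in m, angles in rad, forces in N, time in s.
With the tool pointing down it reaches from about 0.425 to 0.875 m from the base axis. Payload 4.7 kg.
Tool frame: the origin (TCP) lies at the very end of the fingers, on their centre line; the grasp point (between the pads) lies 19 mm behind it; z points along the fingers, y is the line along which they close (so a half turn about z gives the same grasp; the last joint's range is limited). The gripper opens to 87 mm and grips with 3 to 60 N. Pads are 19 mm wide; open, the fingers measure 117 mm over their backs; the gripper's body (75 mm by 190 mm) begins 51 mm behind the grasp point.
Start: joints at [-1.176, 0.321, -0.07, 1.45, 0.023, 1.371, -0.057], TCP at [0.242, 0.603, 0.223] pointing down, gripper open.
Joint ranges: [-2.86, 2.86], [-0.3, 2.09], [-1.38, 1.24], [0.06, 2.45], [-1.56, 4.7], [0.09, 2.05], [-2.69, 2.69]. Speed limits (rad/s): [2.57, 2.57, 3.14, 3.14, 3.14, 3.14, 3.14].

## Interface

Orientations are given as a rotation vector (axis times angle).
In Python, from bench import get_state, get_image, get_calibration, close_job gives the robot as it stands.
- The arm moves only by the shell command python3 -m crank 'ROWS' [FORCE]. ROWS is JSON, a list of rows, each a list of 5 numbers: the opening, from 0 (shut) to 1 (fully open), then the shift along the world's x, y, z in units of 0.2 m (1.0 is 0.2 m), then the turn about the world's z in units of 2 pi rad (1.0 is 2 pi rad). A call has 1 to 5 rows; each row is the pose to reach, as a shift and turn from the pose commanded when the call began, turning the shorter way round; what a row does not reach only later rows make up. A row lasts 1/8 s, in which the tool goes at most 62.5 mm and 10.7 degrees, less where a joint would pass 70% of its speed; a pose out of reach is approached as far as the arm can. A call with a number of a shift or a turn outside -1 to 1 is refused whole. A call with a gripper value outside its range is refused whole. The fingers move at their own pace and stop on an object; FORCE is the grip in N (left out, the last holds). Time passes only in rows, so rows that repeat a pose let the fingers close. It gives the time, the measured TCP pose, the force, the opening and the grip force at its end, in the units of the state.
- get_state(): the state, without advancing time (a new reading comes with each control period).
- get_image(name): name is "side" or "top" or "wrist"; returns the picture (480x640x3 uint8, red, green, blue); there is no depth.
- get_calibration(name): a dict with "fovy" (degrees; the focal length in pixels is half the picture's height over the tangent of half this angle, whatever the lens; pixels are square), "cx", "cy" (the principal point, pixels), "R" (3x3) and "t" (3): a world point X has camera coordinates R X + t. Camera axes: x right, y down, z forward; pixel columns grow to the right and rows downward; lengths in m; the calibration is good to about 2 mm. The wrist camera is an equidistant fisheye: a pixel r from the principal point sees the ray r / f radians off the axis. A picture is of the moment at which its call begins: read the wrist's pose just before it. get_calibration takes no time and is no camera call; for the wrist camera it gives the pose at the moment of the call.
- close_job(): hands the job in; it is judged then, once.
The state is a dict: "time": time; "joint_positions": joint angles; "qd": joint speeds; "joint_torque": joint torques, N m; "position": TCP position; "tool_rot": TCP orientation; "ft_force": force on the tool from outside, world axes, zero at the start; "torque": the same for the moment, N m; "grip_width": opening from 0.0 (shut) to 1.0 (fully open); "grip_force": force on a finger pad.
Only numpy, scipy, OpenCV 4.12 (cv2) and the standard library are available. Lean on these libraries where they do the work, as an engineer would, in place of code of your own. Each camera call takes 0.05 s, during which the arm holds its last target. There are 200 camera calls.

## Working session

There is one attempt and no reset: what is moved stays moved. The work goes in short steps, Python scripts to look and compute and a shell command to move; the robot and the scene stay as the last step left them, time stands still between calls to the robot, and variables do not carry over. Pictures are saved under pics/ and viewed, at most 10 in all, crops included, and the job is handed in when it is done.

```bash
ls; mkdir -p pics; cat > h.py <<'E'
import numpy as np,cv2
from bench import *
def ray(n,u,v,c=None):
    c=c or get_calibration(n);f=240/np.tan(np.radians(c['fovy'])/2)
    x,y=(u-c['cx'])/f,(v-c['cy'])/f;R=np.array(c['R']);t=np.array(c['t'])
    if n=='wrist':
        r=np.hypot(x,y);s=np.sin(r)/r if r>1e-9 else 1;d=np.array([x*s,y*s,np.cos(r)])
    else: d=np.array([x,y,1.])
    d=R.T@d;return -R.T@t,d/np.linalg.norm(d)
def plane(n,u,v,z,c=None):
    o,d=ray(n,u,v,c);return o+d*(z-o[2])/d[2]
def proj(n,X,c=None):
    c=c or get_calibration(n);f=240/np.tan(np.radians(c['fovy'])/2)
    p=np.array(c['R'])@np.array(X)+np.array(c['t'])
    if n=='wrist':
        h=np.hypot(p[0],p[1]);k=np.arctan2(h,p[2])/max(h,1e-9)
    else:k=1/p[2]
    return np.array([c['cx']+f*k*p[0],c['cy']+f*k*p[1]])
def tri(r1,r2):
    (a,d),(b,e)=r1,r2
    s=np.linalg.lstsq(np.c_[d,-e],b-a,rcond=None)[0]
    p,q=a+d*s[0],b+e*s[1];return (p+q)/2,np.linalg.norm(p-q)
def snap(n,f):
    c=get_calibration(n);im=cv2.cvtColor(get_image(n),cv2.COLOR_RGB2BGR);cv2.imwrite('pics/'+f,im);return im,c
E
python3 - <<'E'
from h import *
for n in('top','side'):
    im,c=snap(n,n+'0.png');print(n,c['fovy'],c['cx'],c['cy'],-np.array(c['R']).T@np.array(c['t']))
s=get_state();print(s)
E
```

```text
pics
top 51.50155431735625 315.0210546952504 235.78704056007152 [ 0.3297844  -0.03237132  1.12105586]
side 46.36426515205392 317.8477558214264 246.0323920161214 [ 0.31608576 -1.2796349   0.84152124]
{'time': 0.1, 'joint_positions': array([-1.17586572,  0.32172303, -0.07007004,  1.45155531,  0.02257649,
        1.37081319, -0.05690424]), 'qd': array([-0.00069546,  0.0005907 , -0.00121017, -0.00353349,  0.00029348,
       -0.00066402, -0.0005809 ]), 'joint_torque': array([ 2.97514425e-04, -4.92569125e+01, -4.05548662e-01, -3.13400674e+01,
       -6.42258092e-02,  3.94264364e-02,  6.52584913e-05]), 'position': array([0.24145912, 0.60294719, 0.2215864 ]), 'tool_rot': array([-5.94543794e-01, -3.08456656e+00,  2.66132823e-03]), 'ft_force': array([-0.11550391,  0.04665223, -0.46211741]), 'torque': array([-0.02053148,  0.01404884, -0.04246036]), 'grip_force': 0.0, 'grip_width': 1.0003060024942634}
```

View pics/top0.png

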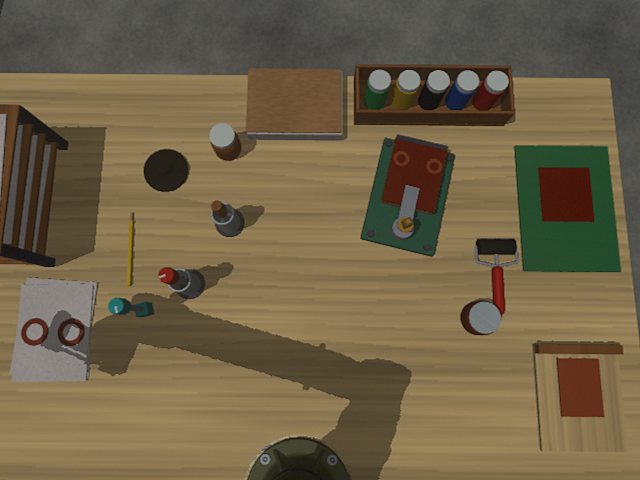

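View pics/side0.png

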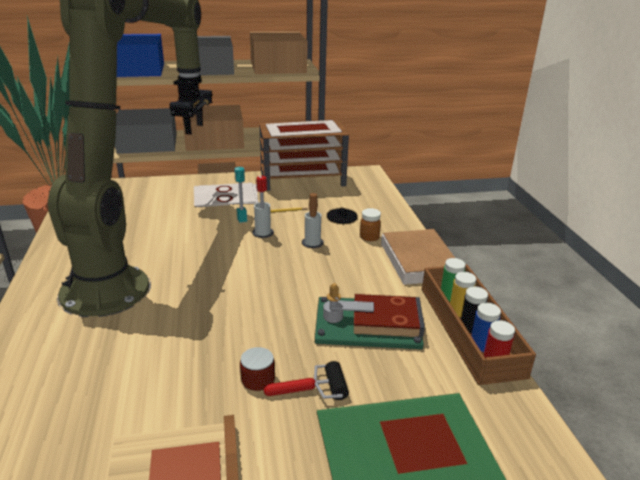

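The candidates are the red knob (top 168,276; side 262,184), the turquoise knob (top 117,306) and the red brayer handle (top 498,290). The red upright one in a cup fits. The gouge is at top (220,215). I'll confirm this in one crop.

```bash
python3 - <<'E'
from h import *
t=cv2.imread('pics/top0.png');s=cv2.imread('pics/side0.png')
a=cv2.resize(t[255:305,150:220],None,fx=5.6,fy=5.6,interpolation=3)
b=cv2.resize(t[205:255,375:445],None,fx=5.6,fy=5.6,interpolation=3)
c=cv2.resize(s[165:245,230:342],None,fx=3.5,fy=3.5,interpolation=3)
d=cv2.resize(s[275:331,300:378],None,fx=5,fy=5,interpolation=3)
r1=np.hstack([a,b]);r2=np.hstack([cv2.resize(c,(392,280)),cv2.resize(d,(392,280))])
cv2.imwrite('pics/crop.png',np.vstack([r1,r2]))
ct,cs=get_calibration('top'),get_calibration('side')
def red(im,lo,hi,c):
    h=cv2.cvtColor(im,cv2.COLOR_BGR2HSV);m=((h[...,0]<8)|(h[...,0]>172))&(h[...,1]>150)&(h[...,2]>60)
    n,l,st,ce=cv2.connectedComponentsWithStats(m.astype(np.uint8))
    for i in range(1,n):
        if st[i,4]>30:print(st[i],ce[i])
red(t[250:310,140:230],0,0,0);red(s[160:240,230:300],0,0,0)
for z in(.186,.165):print(plane('top',168,276,z,ct))
print('side',plane('side',262,184,.165,cs))
print('screw top',plane('top',405,224,.09,ct),plane('side',333,291,.09,cs),tri(ray('top',406,224,ct),ray('side',334,291,cs)))
E
```

```text
[ 19  18  15  15 167] [26.58682635 24.64670659]
[51  5 19  6 53] [59.0754717   7.52830189]
[ 27  15  10  17 136] [31.5        23.47794118]
[0.43275195 0.24498758 0.186     ]
[0.43506445 0.25121666 0.165     ]
side [0.43703119 0.24304015 0.165     ]
screw top [ 0.55839399 -0.2219677   0.09      ] [ 0.55824708 -0.2229036   0.09      ] (array([ 0.55936208, -0.22411713,  0.09043064]), np.float64(0.0020437642912081175))
```

View pics/crop.png

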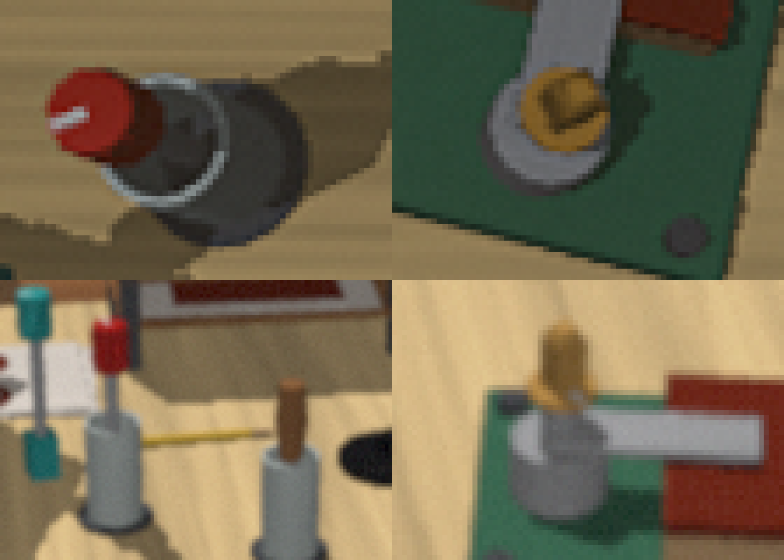

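The crop confirms it: a red knob with a white line, standing in its cup. The screw's brass head is at top (405,224). I'll move above the key and refine with the wrist camera.

```bash
python3 -m crank '[[1,0.24,-0.45,0.3,-0.03],[1,0.48,-0.9,0.3,-0.053],[1,0.48,-0.9,0.3,-0.053],[1,0.48,-0.9,0.3,-0.053]]' 20; python3 -m crank '[[1,0.24,-0.45,0,-0.03],[1,0.48,-0.88,0,-0.053],[1,0.48,-0.88,0,-0.053],[1,0.48,-0.88,0,-0.053],[1,0.48,-0.88,0,-0.053]]'; python3 - <<'E'
from h import *
s=get_state();print(s['position'],s['tool_rot'],s['joint_positions'],s['ft_force'])
im,c=snap('wrist','w1.png');print(c['fovy'],-np.array(c['R']).T@np.array(c['t']))
print(plane('top',166.1,275.5,.186),plane('top',179.5,280,.095))
print(proj('wrist',[.434,.246,.186]))
E
```

```text
time: 0.6
position: [0.3403, 0.4198, 0.2834]
tool_rot: [1.105, 2.939, 0.001]
ft_force: [0.1, 0.5, 0.5]
grip_width: 1.002
grip_force: 0.0
time: 1.23
position: [0.4336, 0.2471, 0.2824]
tool_rot: [-1.572, -2.719, -0.0]
ft_force: [-0.9, 0.7, -0.6]
grip_width: 0.997
grip_force: 0.0
[0.43362506 0.24707069 0.28239582] [-1.57232210e+00 -2.71907363e+00 -9.69735269e-05] [-0.82804605 -0.03184028  0.25207701  1.73041163  0.00739919  1.44225605
 -0.05480187] [-0.94207222  0.74881373 -0.60995262]
65.70646984690485 [0.39340658 0.31779586 0.44581392]
[0.43366498 0.24863016 0.186     ] [0.43470351 0.24769691 0.095     ]
[321.93164041 245.50555799]
```

View pics/w1.png

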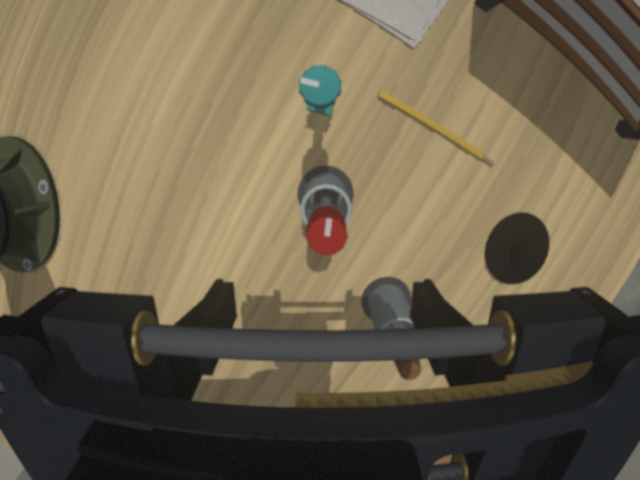

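The wrist view shows the red knob at (326,231) with its white line from (329,219) to (327,237), its cup at (326,205), and the turquoise decoy at (320,87). Now I'll measure it.

```bash
python3 - <<'E'
from h import *
im=cv2.imread('pics/w1.png');h=cv2.cvtColor(im,cv2.COLOR_BGR2HSV)
m=((h[...,0]<8)|(h[...,0]>172))&(h[...,1]>150);m=m.astype(np.uint8)*0+m
sub=np.zeros_like(m,np.uint8);sub[195:265,295:360]=m[195:265,295:360]
cs=max(cv2.findContours(sub,0,2)[0],key=cv2.contourArea)
(u,v),r=cv2.minEnclosingCircle(cv2.convexHull(cs));print(u,v,r)
w=(h[...,1]<70)&(h[...,2]>150);q=np.zeros_like(w);q[205:250,310:345]=w[205:250,310:345]
ys,xs=np.nonzero(q&(np.hypot(np.arange(640)[None]-u,np.arange(480)[:,None]-v)<r));print(xs.mean(),ys.mean(),len(xs))
P=plane('wrist',u,v,.186);print(P)
vx,vy,x0,y0=cv2.fitLine(np.c_[xs,ys].astype(np.float32),2,0,.01,.01).ravel()
a=plane('wrist',x0-8*vx,y0-8*vy,.186);b=plane('wrist',x0+8*vx,y0+8*vy,.186);d=b-a;print('line yaw',np.degrees(np.arctan2(d[1],d[0])),plane('wrist',x0,y0,.186)-P)
# cup centre
print('cup rim',plane('wrist',326,205,.095))
E
```

```text
326.5 231.0 23.26487922668457
327.6981132075472 227.06603773584905 106
[0.4313203  0.25724164 0.186     ]
line yaw 112.7580245068266 [-0.0007418  0.0029904  0.       ]
cup rim [0.43140136 0.25777052 0.095     ]
```

```bash
python3 - <<'E'
from h import *
s=get_state();print(s['position'],s['time'])
im,c=snap('wrist','w2.png');print(-np.array(c['R']).T@np.array(c['t']),c['cx'],c['cy'],np.round(np.array(c['R']),3))
h=cv2.cvtColor(im,cv2.COLOR_BGR2HSV)
m=((h[...,0]<8)|(h[...,0]>172))&(h[...,1]>150)
sub=np.zeros((480,640),np.uint8);sub[185:265,295:360]=m[185:265,295:360]
cs=max(cv2.findContours(sub,0,2)[0],key=cv2.contourArea)
u,v=cv2.minEnclosingCircle(cv2.convexHull(cs))[0];print(u,v,plane('wrist',u,v,.186,c))
print('tcp',proj('wrist',s['position'],c))
# pencil centre & baren & turquoise in both
print('pencil ends top',plane('top',132,213,.004),plane('top',130,284,.004));print('wrist',plane('wrist',490,162,.004,c),plane('wrist',381,94,.004,c))
print('baren',plane('top',166,170,.03),plane('wrist',517,248,.03,c))
E
```

```text
[0.43283662 0.24860074 0.28232306] 1.275
[0.39247442 0.31916475 0.44575464] 322.98575122512176 239.16050139639847 [[ 0.865  0.502 -0.   ]
 [ 0.48  -0.827  0.292]
 [ 0.146 -0.252 -0.956]]
325.7796630859375 233.13558959960938 [0.43168086 0.2555854  0.186     ]
tcp [321.9836076  300.64467622]
pencil ends top [0.59779856 0.39157142 0.004     ] [0.4340338  0.38306241 0.004     ]
wrist [0.59183434 0.39729508 0.004     ] [0.42956144 0.39068321 0.004     ]
baren [0.69356429 0.31180584 0.03      ] [0.68015183 0.32560814 0.03      ]
```

```bash
python3 - <<'E'
from h import *
s=get_state();print(s['position'])
t,ct=snap('top','t2.png');sd,cs=snap('side','s2.png')
for X in([.4335,.247,.2834],[.4314,.2568,.186],[.434,.247,.186]):print(proj('top',X,ct),proj('side',X,cs))
a=t[220:340,90:250];b=sd[90:240,180:340]
f=lambda i:cv2.resize(i,(400,300 if i is a else 375),interpolation=3)
f2=np.zeros((375,800,3),np.uint8);f2[:300,:400]=f(a);f2[:,400:]=f(b);cv2.imwrite('pics/c2.png',f2)
E
```

```text
[0.43249462 0.24931924 0.28228017]
[150.19460821 269.08128314] [259.41400511 145.25484116]
[161.68588348 276.65968065] [259.44995641 175.66444489]
[166.97620352 275.33054176] [260.63268014 176.92775184]
```

View pics/c2.png

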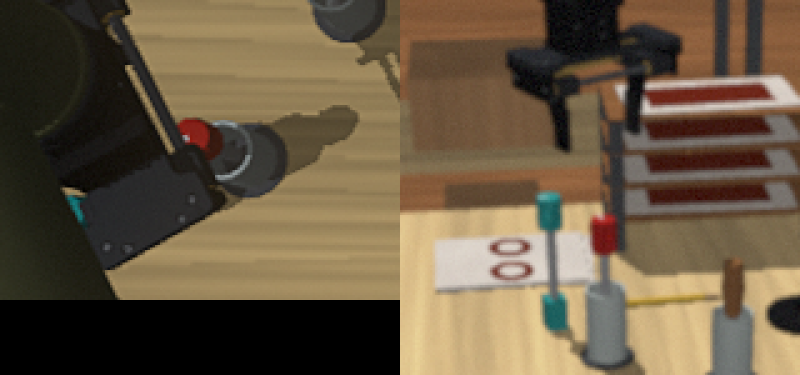

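```bash
python3 -m crank '[[1,0,0,-0.2,0],[1,0,0,-0.39,0],[1,0,0,-0.39,0],[1,0,0,-0.39,0]]'; python3 - <<'E'
from h import *
s=get_state();print(s['position'],s['qd'].round(3))
im,c=snap('wrist','w3.png')
h=cv2.cvtColor(im,cv2.COLOR_BGR2HSV)
m=((h[...,0]<8)|(h[...,0]>172))&(h[...,1]>150)
n,l,st,ce=cv2.connectedComponentsWithStats(m.astype(np.uint8))
for i in range(1,n):
    if st[i,4]>150:print(st[i],ce[i])
for X in([.4314,.2568,.186],[.434,.247,.186],s['position']):print(proj('wrist',X,c))
cv2.imwrite('pics/w3c.png',cv2.resize(im[180:360,200:440],None,fx=3,fy=3,interpolation=3))
E
```

```text
time: 1.92
position: [0.4339, 0.2486, 0.206]
tool_rot: [1.568, 2.721, 0.002]
ft_force: [-0.6, 0.3, 0.2]
grip_width: 1.0
grip_force: 0.0
[0.43394569 0.24860724 0.20596433] [ 0.005 -0.012  0.004 -0.019 -0.001 -0.003  0.001]
[ 298  236   56   69 2560] [325.5171875  271.07226562]
[325.63550187 269.80706232]
[320.63595983 286.59888046]
[322.02640041 300.71414089]
```

View pics/w3c.png

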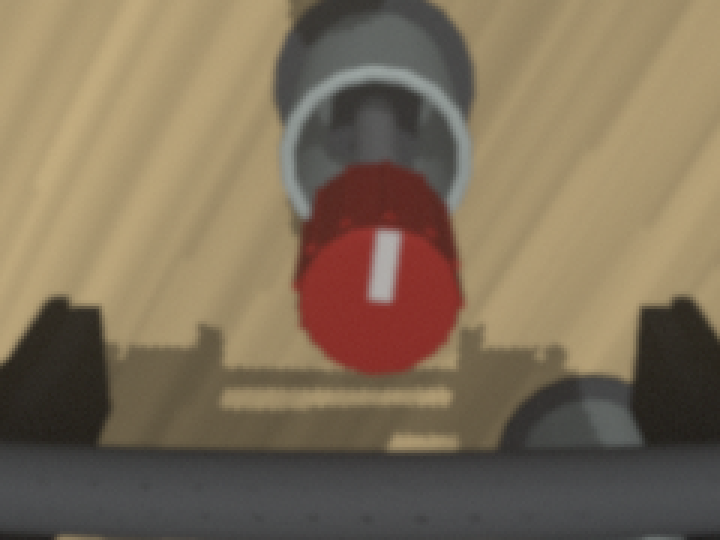

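The knob's top disc is at about (327,279) in the wrist picture, with its white line going from the centre up to (329,257). The fingers straddle it.

```bash
python3 - <<'E'
from h import *
P=plane('wrist',326.7,279.3,.186);a=plane('wrist',200+383/3,180+300/3,.186);b=plane('wrist',200+388/3,180+230/3,.186)
d=b-a;print(P,a,b,np.degrees(np.arctan2(d[1],d[0])),get_state()['position'])
R=cv2.Rodrigues(get_state()['tool_rot'])[0];print(R.round(3)[:, :2])
E
```

```text
[0.43520636 0.25219114 0.186     ] [0.43586353 0.25209698 0.186     ] [0.42987617 0.26404385 0.186     ] 116.61844652360435 [0.43432687 0.24861846 0.20643107]
[[-0.501  0.865]
 [ 0.865  0.501]
 [ 0.     0.003]]
```

```bash
python3 -m crank '[[1,0.003,0.012,-0.15,0],[1,0.003,0.012,-0.3,0],[0.2,0.003,0.012,-0.3,0],[0.2,0.003,0.012,-0.3,0],[0.2,0.003,0.012,-0.3,0]]' 30;python3 -m crank '[[0.2,0,0,0,0],[0.2,0,0,0,0],[0.2,0,0,0,0]]' 30
```

```text
time: 2.6
position: [0.4353, 0.2506, 0.1465]
tool_rot: [1.57, 2.72, 0.005]
ft_force: [-0.3, -0.5, 0.2]
grip_width: 0.742
grip_force: 0.0
time: 2.98
position: [0.4342, 0.2499, 0.1447]
tool_rot: [1.57, 2.721, 0.0]
ft_force: [0.1, 0.6, -0.3]
grip_width: 0.399
grip_force: 0.0
```

```bash
python3 -m crank '[[0.1,0,0,0,0],[0.1,0,0,0,0],[0.1,0,0,0,0],[0.1,0,0,0.02,0]]' 30; python3 -m crank '[[0.1,0,0,0.25,0],[0.1,0,0,0.5,0],[0.1,0,0,0.75,0],[0.1,0,0,0.75,0]]'
```

```text
time: 3.48
position: [0.4335, 0.2494, 0.148]
tool_rot: [-1.57, -2.72, 0.003]
ft_force: [-0.8, -0.2, -2.3]
grip_width: 0.338
grip_force: 30.0
time: 3.98
position: [0.4359, 0.2508, 0.3029]
tool_rot: [1.569, 2.718, 0.011]
ft_force: [-0.1, -0.7, -3.2]
grip_width: 0.335
grip_force: 30.0
```

```bash
python3 -m crank '[[0.1,0.05,-0.15,0.2,-0.025],[0.1,0.12,-0.45,0.2,-0.05],[0.1,0.2,-0.75,0.2,-0.075],[0.1,0.25,-0.95,0.2,-0.1],[0.1,0.25,-0.95,0.2,-0.1]]'; python3 -m crank '[[0.1,0.09,-0.35,0,-0.02],[0.1,0.18,-0.7,0,-0.044],[0.1,0.27,-1,0,-0.044],[0.1,0.373,-1,0,-0.044],[0.1,0.373,-1,0,-0.044]]';python3 -m crank '[[0.1,0,-0.2,0,0],[0.1,0,-0.412,0,0],[0.1,0,-0.412,-0.2,0],[0.1,0,-0.412,-0.2,0]]'; python3 - <<'E'
from h import *
s=get_state();print(s['joint_positions'].round(3),s['ft_force'])
im,c=snap('wrist','w4.png');print(proj('wrist',[.559,-.223,.09],c),s['position'])
t,_=snap('top','t4.png');sd,_=snap('side','s4.png')
cv2.imwrite('pics/w4c.png',cv2.resize(im[100:340,200:440],None,fx=2.5,fy=2.5,interpolation=3))
E
```

```text
time: 4.6
position: [0.4841, 0.0552, 0.3373]
tool_rot: [-2.343, -2.093, 0.004]
ft_force: [-0.5, 0.8, -2.1]
grip_width: 0.337
grip_force: 30.0
time: 5.22
position: [0.5592, -0.1405, 0.3363]
tool_rot: [-2.602, -1.759, 0.006]
ft_force: [0.1, 1.0, -1.7]
grip_width: 0.338
grip_force: 30.0
time: 5.72
position: [0.557, -0.2194, 0.2948]
tool_rot: [-2.593, -1.76, 0.006]
ft_force: [-0.2, 1.6, -2.7]
grip_width: 0.338
grip_force: 30.0
[-0.283  0.227  0.739  1.487 -0.153  1.494  0.078] [-0.1745676   1.64282388 -2.67728573]
[328.20530269 212.44179241] [ 0.55695896 -0.21936008  0.29482074]
```

View pics/w4c.png

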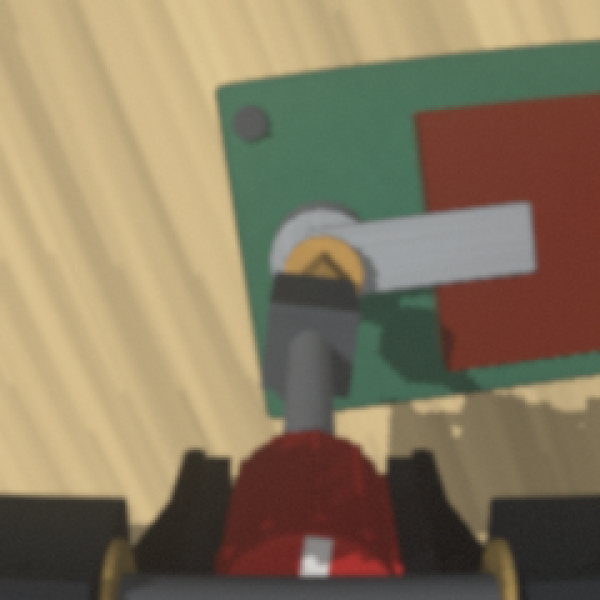

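The crop shows the brass head's corner at about (330,202) in full-picture pixels, partly hidden by the key's foot. I'll shift the key aside 40 mm for a clear look.

```bash
python3 -m crank '[[0.1,-0.08,-0.185,-0.1,0],[0.1,-0.08,-0.185,-0.1,0],[0.1,-0.08,-0.185,-0.1,0]]'; python3 - <<'E'
from h import *
import json
s=get_state();im,c=snap('wrist','w5.png');q=proj('wrist',[.559,-.223,.095],c);print(q,s['position'])
json.dump({k:np.array(v).tolist() for k,v in c.items()},open('w5.json','w'))
x,y=int(q[0])-50,int(q[1])-45;print(x,y)
cv2.imwrite('pics/w5c.png',cv2.resize(im[y:y+90,x:x+110],None,fx=6.5,fy=6.5,interpolation=3))
E
```

```text
time: 6.25
position: [0.5438, -0.2588, 0.2799]
tool_rot: [2.6, 1.762, 0.003]
ft_force: [0.7, 1.8, -2.0]
grip_width: 0.336
grip_force: 30.0
[323.97223904 174.27090438] [ 0.54375868 -0.25878654  0.27992184]
273 129
```

View pics/w5c.png

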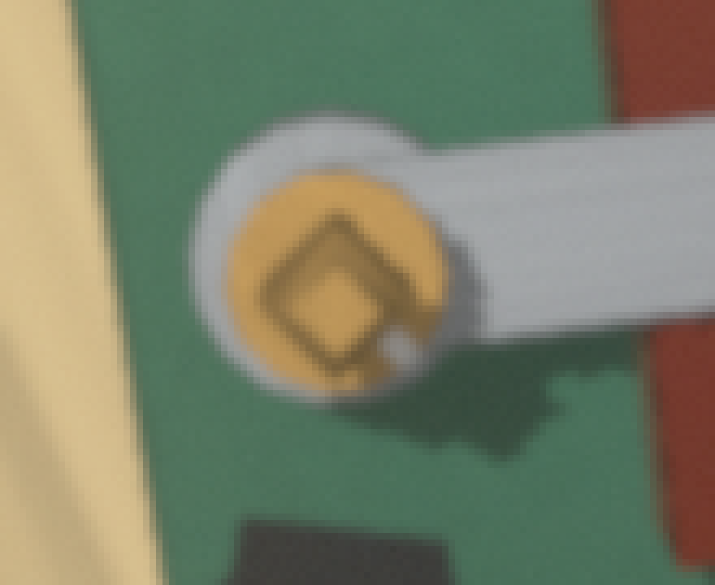

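The wrist crop shows the collar disc centred at (324.8,172.4), the head as a diamond with corners at (324.8,162.5), (313.3,174.8), (336.5,174.8) and (324.8,185.9), and the white mark at (334.8,182.8). I'll solve for height, position and yaw.

```bash
python3 - <<'E'
from h import *
import json
c={k:np.array(v) if isinstance(v,list) else v for k,v in json.load(open('w5.json')).items()}
W=lambda x,y:(273+x/6.5,129+y/6.5)
top=ray('top',406.8,222);sd=ray('side',334.2,284.5);wr=ray('wrist',*W(338,305),c);col=ray('wrist',*W(337,282),c)
print(tri(top,sd),tri(top,wr),tri(sd,wr))
for z in(.068,.074,.08):
    print(z,plane('wrist',*W(337,282),z,c), plane('wrist',*W(338,303),z+.033,c),plane('top',406.8,222,z+.033),
      'dia',np.linalg.norm(plane('wrist',*W(226,282),z,c)-plane('wrist',*W(447,282),z,c)))
z=.076+.026
P=[plane('wrist',*W(*p),z,c) for p in((337,218),(262,298),(337,370),(413,298))]
for i in range(4):
    d=P[(i+1)%4]-P[i];print('edge',np.hypot(*d[:2]).round(4),np.degrees(np.arctan2(d[1],d[0])).round(1))
m=plane('wrist',*W(402,350),.076,c)-plane('wrist',*W(337,282),.076,c);print('mark',m,np.degrees(np.arctan2(m[1],m[0])))
s=get_state();print(s['position'],s['ft_force'],s['torque'])
im=cv2.imread('pics/w5.png');cv2.imwrite('pics/w5d.png',im)
E
```

```text
(array([ 0.5596516 , -0.22265232,  0.10781804]), np.float64(0.0017629066704371588)) (array([ 0.55970919, -0.22360445,  0.10336759]), np.float64(0.00042919581987381614)) (array([ 0.5601133 , -0.22326362,  0.10845188]), np.float64(0.0005176903399806008))
0.068 [ 0.55941787 -0.22463115  0.068     ] [ 0.55966612 -0.2238306   0.101     ] [ 0.56029053 -0.22383744  0.101     ] dia 0.03441163614324165
0.074 [ 0.55964161 -0.22396572  0.074     ] [ 0.55990708 -0.22311505  0.107     ] [ 0.55893469 -0.22271123  0.107     ] dia 0.033861575554822075
0.08 [ 0.55986535 -0.22330028  0.08      ] [ 0.56014803 -0.2223995   0.113     ] [ 0.55757884 -0.22158502  0.113     ] dia 0.03331151496640251
edge 0.0156 -154.6
edge 0.0149 -66.0
edge 0.015 22.3
edge 0.0157 111.7
mark [ 0.00537366 -0.01344327  0.        ] -68.2119787696175
[ 0.54406984 -0.25826659  0.27981439] [ 0.76889298  0.12410731 -2.32203257] [-0.06391658  0.10615893  0.00686206]
```

```bash
python3 - <<'E'
from h import *
import json
c={k:np.array(v) if isinstance(v,list) else v for k,v in json.load(open('w5.json')).items()}
s=get_state();zf=s['position'][2]-.1395;print('foot z',zf)
a=plane('wrist',309.9,209,zf,c);b=plane('wrist',341.8,212.1,zf,c);d=b-a
print('width',np.hypot(*d[:2]),'yaw',np.degrees(np.arctan2(d[1],d[0])))
n=np.array([-d[1],d[0]])/np.hypot(*d[:2]);f=((a+b)/2)[:2]-n*.01325
print('foot axis',f,'tcp',s['position'],'off',f-s['position'][:2])
E
```

```text
foot z 0.14031439417378844
width 0.02677657806341646 yaw -27.38945290080709
foot axis [ 0.5450004 -0.2584632] tcp [ 0.54406984 -0.25826659  0.27981439] off [ 0.00093056 -0.00019661]
```

```bash
python3 -m crank '[[0.1,0.076,0.175,0,-0.028],[0.1,0.076,0.175,0,-0.056],[0.1,0.076,0.175,0,-0.084],[0.1,0.076,0.175,0,-0.1114],[0.1,0.076,0.175,0,-0.1114]]'; python3 -m crank '[[0.1,0,0,-0.08,0],[0.1,0,0,-0.16,0],[0.1,0,0,-0.16,0]]'; python3 - <<'E'
from h import *
p=[get_state()];snap('side','s6.png');p.append(get_state());snap('top','t6.png');p.append(get_state())
for s in p:print(s['position'],s['ft_force'],s['torque'],s['joint_positions'][[4,6]])
E
```

```text
time: 6.92
position: [0.559, -0.2232, 0.2792]
tool_rot: [3.046, 0.769, 0.002]
ft_force: [-0.6, 0.3, -1.7]
grip_width: 0.338
grip_force: 30.0
time: 7.3
position: [0.5572, -0.2237, 0.2443]
tool_rot: [-3.046, -0.763, 0.004]
ft_force: [0.6, 0.6, -1.9]
grip_width: 0.336
grip_force: 30.0
[ 0.5571688  -0.22371923  0.24428218] [ 0.62250901  0.55336543 -1.9037392 ] [-0.06034749  0.13623482  0.00671184] [-0.19535846 -0.58151833]
[ 0.55749247 -0.22415488  0.24542598] [ 0.69492976 -0.06331563 -2.095731  ] [-0.0913702   0.08782588  0.01004207] [-0.19496857 -0.58177466]
[ 0.55771922 -0.22449785  0.24616289] [ 0.56410329  0.90151585 -1.80491221] [-0.08489117  0.18495117  0.05710783] [-0.19473078 -0.58197302]
```

```bash
python3 -m crank '[[0.1,0.008,0.002,0,0],[0.1,0.008,0.002,-0.03,0],[0.1,0.008,0.002,-0.06,0]]'; python3 -m crank '[[0.1,0,0,-0.02,0],[0.1,0,0,-0.04,0]]'; python3 -m crank '[[0.1,0,0,-0.02,0],[0.1,0,0,-0.03,0]]'
```

```text
time: 7.78
position: [0.5596, -0.2243, 0.2343]
tool_rot: [3.048, 0.762, 0.0]
ft_force: [-0.9, -0.0, -2.1]
grip_width: 0.338
grip_force: 30.0
time: 8.02
position: [0.5595, -0.2241, 0.2262]
tool_rot: [3.048, 0.762, -0.0]
ft_force: [-0.4, 0.1, -2.2]
grip_width: 0.341
grip_force: 30.0
time: 8.28
position: [0.5595, -0.2241, 0.2202]
tool_rot: [-3.048, -0.762, 0.001]
ft_force: [0.6, -0.5, -2.7]
grip_width: 0.337
grip_force: 30.0
```

```bash
python3 -m crank '[[0.1,0,0,-0.01,0],[0.1,0,0,-0.02,0]]'; python3 -m crank '[[0.1,0,0,-0.01,0],[0.1,0,0,-0.01,0]]'; python3 -m crank '[[0.1,0,0,-0.01,0],[0.1,0,0,-0.01,0]]'
```

```text
time: 8.52
position: [0.56, -0.2242, 0.2175]
tool_rot: [3.047, 0.762, 0.002]
ft_force: [-1.3, 0.5, 7.6]
grip_width: 0.338
grip_force: 30.0
time: 8.78
position: [0.5602, -0.2243, 0.2167]
tool_rot: [3.048, 0.762, 0.003]
ft_force: [-2.5, 1.6, 7.6]
grip_width: 0.338
grip_force: 30.0
time: 9.02
position: [0.5595, -0.2242, 0.2124]
tool_rot: [3.048, 0.762, 0.0]
ft_force: [-0.5, 0.6, -3.0]
grip_width: 0.338
grip_force: 30.0
```

```bash
cat >> h.py <<'E'
def brass(f=None,im=None):
    im=cv2.imread('pics/'+f) if im is None else im
    h=cv2.cvtColor(im,cv2.COLOR_BGR2HSV)[275:320,315:355]
    m=(h[...,0]>10)&(h[...,0]<25)&(h[...,1]>150)
    return m.sum(),m.sum(1),m.sum(0)
E
python3 - <<'E'
from h import *
snap('side','s7.png')
for f in('side0.png','s6.png','s7.png'):
    a,r,c=brass(f);print(f,a,r.tolist())
print(get_state()['position'],get_state()['ft_force'])
for z in(.06,.066,.073,.079):print(z,proj('side',[.5598,-.2235,z]))
E
```

```text
side0.png 71 [0, 0, 0, 0, 0, 0, 0, 0, 0, 0, 3, 4, 4, 5, 5, 4, 3, 2, 4, 7, 9, 8, 5, 4, 4, 0, 0, 0, 0, 0, 0, 0, 0, 0, 0, 0, 0, 0, 0, 0, 0, 0, 0, 0, 0]
s6.png 38 [0, 0, 0, 0, 0, 0, 0, 0, 0, 0, 0, 0, 0, 0, 0, 0, 3, 5, 3, 6, 7, 5, 2, 4, 3, 0, 0, 0, 0, 0, 0, 0, 0, 0, 0, 0, 0, 0, 0, 0, 0, 0, 0, 0, 0]
s7.png 1 [0, 0, 0, 0, 0, 0, 0, 0, 0, 0, 0, 0, 0, 0, 0, 0, 0, 0, 0, 0, 0, 0, 0, 0, 1, 0, 0, 0, 0, 0, 0, 0, 0, 0, 0, 0, 0, 0, 0, 0, 0, 0, 0, 0, 0]
[ 0.55951204 -0.22407484  0.21214072] [ 0.63256405 -0.12891828 -2.42669698]
0.06 [333.25574314 301.50561779]
0.066 [333.34370458 299.44108766]
0.073 [333.44683356 297.02056234]
0.079 [333.5356678 294.9355466]
```

```bash
python3 - <<'E'
from h import *
w,_=snap('wrist','w7.png')
o=[cv2.resize(cv2.imread('pics/'+f)[265:325,305:365],(390,390),interpolation=3) for f in('s6.png','s7.png')]
g=cv2.convertScaleAbs(o[1],alpha=1.6,beta=10)
cv2.imwrite('pics/c7.png',np.hstack([o[0],g]))
print(brass(im=w))
E
```

```text
(np.int64(0), array([0, 0, 0, 0, 0, 0, 0, 0, 0, 0, 0, 0, 0, 0, 0, 0, 0, 0, 0, 0, 0, 0,
       0, 0, 0, 0, 0, 0, 0, 0, 0, 0, 0, 0, 0, 0, 0, 0, 0, 0, 0, 0, 0, 0,
       0]), array([0, 0, 0, 0, 0, 0, 0, 0, 0, 0, 0, 0, 0, 0, 0, 0, 0, 0, 0, 0, 0, 0,
       0, 0, 0, 0, 0, 0, 0, 0, 0, 0, 0, 0, 0, 0, 0, 0, 0, 0]))
```

View pics/c7.png

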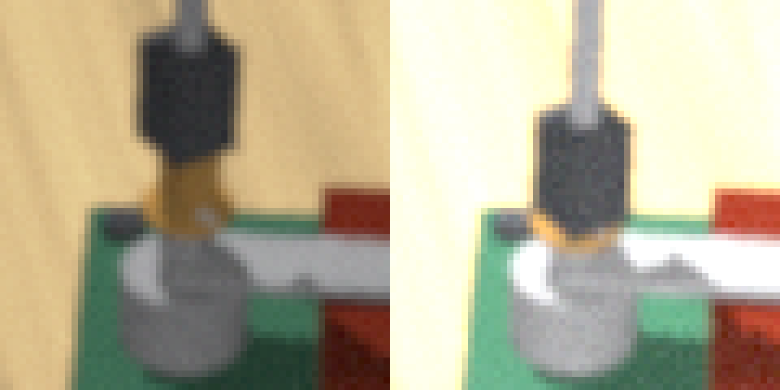

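The picture shows the socket down over the head with its foot at the collar. The collar looks about 2 px lower than before (rows ~301.6 and ~303.5), so the screw may already have dropped. I'll check the brass rows numerically.

```bash
python3 - <<'E'
from h import *
for f in('side0.png','s6.png','s7.png'):
    im=cv2.imread('pics/'+f);h=cv2.cvtColor(im,cv2.COLOR_BGR2HSV)
    print(f)
    for r in range(290,308):print(r,[tuple(int(v) for v in h[r,c]) for c in(330,333,336)])
E
```

```text
side0.png
290 [(18, 134, 114), (18, 156, 108), (16, 152, 111)]
291 [(17, 137, 115), (17, 147, 111), (18, 162, 113)]
292 [(17, 144, 110), (17, 148, 110), (17, 147, 116)]
293 [(17, 147, 106), (18, 152, 109), (18, 150, 112)]
294 [(18, 147, 111), (18, 156, 111), (18, 157, 114)]
295 [(17, 156, 121), (18, 152, 109), (17, 150, 114)]
296 [(18, 157, 149), (17, 148, 110), (17, 123, 114)]
297 [(18, 153, 172), (18, 156, 113), (16, 69, 115)]
298 [(18, 152, 179), (17, 159, 127), (15, 48, 117)]
299 [(17, 153, 155), (18, 157, 145), (18, 94, 114)]
300 [(18, 116, 121), (18, 144, 136), (16, 122, 115)]
301 [(16, 43, 100), (15, 88, 119), (14, 79, 103)]
302 [(0, 0, 99), (13, 17, 104), (6, 14, 94)]
303 [(120, 2, 103), (135, 5, 100), (105, 6, 92)]
304 [(128, 10, 104), (110, 8, 99), (150, 3, 88)]
305 [(110, 8, 102), (120, 3, 96), (135, 11, 93)]
306 [(60, 3, 98), (150, 3, 92), (120, 3, 90)]
307 [(150, 3, 95), (105, 10, 100), (128, 10, 100)]
s6.png
290 [(17, 124, 107), (17, 108, 87), (17, 138, 111)]
291 [(18, 129, 117), (17, 141, 107), (18, 157, 117)]
292 [(17, 146, 115), (18, 158, 113), (17, 147, 120)]
293 [(
[... 942 characters left out ...]
140, 15, 50)]
294 [(100, 16, 48), (60, 5, 49), (113, 18, 56)]
295 [(120, 16, 47), (110, 16, 48), (105, 10, 50)]
296 [(135, 22, 46), (135, 11, 47), (128, 20, 51)]
297 [(120, 17, 44), (120, 11, 46), (90, 15, 50)]
298 [(174, 22, 57), (90, 22, 47), (105, 20, 52)]
299 [(15, 91, 92), (114, 24, 54), (80, 14, 56)]
300 [(17, 134, 131), (150, 5, 49), (0, 28, 73)]
301 [(18, 144, 143), (19, 75, 71), (15, 88, 101)]
302 [(17, 112, 132), (17, 114, 103), (17, 121, 118)]
303 [(13, 46, 116), (18, 88, 113), (16, 85, 111)]
304 [(38, 10, 106), (15, 28, 109), (18, 26, 97)]
305 [(150, 7, 103), (60, 5, 102), (60, 3, 93)]
306 [(120, 8, 95), (120, 3, 100), (150, 3, 93)]
307 [(105, 5, 95), (90, 2, 105), (150, 3, 101)]
```

```bash
python3 - <<'E'
from h import *
for f,a in(('s6.png',294),('s7.png',298)):
    h=cv2.cvtColor(cv2.imread('pics/'+f),cv2.COLOR_BGR2HSV);print(f,list(range(325,345)))
    for r in range(a,a+8):print(r,'S',h[r,325:345,1].tolist(),'V',h[r,325:345,2].tolist())
s=get_state();print(s['position'],cv2.Rodrigues(s['tool_rot'])[0][:,0],s['torque'],s['joint_positions'])
E
```

```text
s6.png [325, 326, 327, 328, 329, 330, 331, 332, 333, 334, 335, 336, 337, 338, 339, 340, 341, 342, 343, 344]
294 S [95, 105, 118, 138, 141, 151, 154, 152, 153, 156, 148, 148, 162, 148, 131, 111, 101, 98, 93, 96] V [223, 212, 210, 191, 154, 115, 103, 109, 115, 119, 121, 119, 118, 138, 171, 191, 204, 209, 216, 218]
295 S [98, 109, 133, 149, 157, 156, 147, 146, 151, 153, 155, 153, 145, 156, 138, 121, 103, 97, 96, 96] V [217, 204, 198, 187, 153, 118, 106, 108, 115, 118, 120, 118, 118, 124, 150, 177, 199, 213, 215, 218]
296 S [87, 105, 138, 154, 152, 147, 149, 149, 154, 151, 135, 122, 135, 153, 148, 128, 102, 94, 95, 96] V [173, 167, 179, 176, 153, 120, 106, 108, 111, 118, 119, 121, 115, 115, 122, 152, 185, 200, 201, 209]
297 S [47, 89, 137, 149, 149, 150, 148, 155, 156, 136, 83, 71, 84, 124, 147, 121, 90, 76, 80, 82] V [113, 118, 154, 170, 147, 117, 107, 112, 111, 116, 120, 122, 118, 115, 113, 124, 142, 157, 162, 168]
298 S [13, 49, 121, 146, 153, 154, 153, 144, 153, 128, 80, 48, 54, 90, 130, 87, 70, 65, 57, 56] V [78, 88, 129, 155, 152, 131, 110, 113, 113, 118, 118, 122, 123, 116, 110, 9
[... 1657 characters left out ...]
87, 88, 89, 92, 85, 64, 37, 13, 2, 5, 5, 5, 5] V [147, 161, 166, 156, 135, 116, 114, 114, 113, 114, 116, 111, 99, 96, 95, 110, 141, 162, 170, 169]
304 S [5, 5, 2, 5, 6, 10, 20, 29, 28, 33, 22, 26, 14, 11, 3, 10, 6, 6, 8, 5] V [162, 168, 168, 163, 133, 106, 101, 107, 109, 108, 105, 97, 93, 97, 94, 102, 128, 157, 168, 164]
305 S [3, 5, 2, 6, 10, 7, 5, 5, 5, 8, 0, 3, 5, 8, 3, 11, 2, 4, 3, 5] V [165, 168, 168, 159, 129, 103, 99, 101, 102, 102, 97, 93, 94, 94, 93, 96, 104, 132, 152, 150]
[ 0.55948563 -0.22399504  0.21205118] [ 8.82263961e-01  4.70754821e-01 -4.49677125e-04] [-0.10843395  0.11104056 -0.04566296] [-0.34249748  0.28526564  0.82321356  1.61502828 -0.21360123  1.33548319
 -0.56990507]
```

The screw now sits about 5.6 mm lower while its mark shows almost no turn, so my push, not a backward turn, seems to have sent it down. I'll lift the key clear of the collar so nothing presses on it, then turn backward while tracking the collar's height.

```bash
cat >> h.py <<'E'
def collar(f):
    im,_=snap('side',f);h=cv2.cvtColor(im,cv2.COLOR_BGR2HSV);o=[]
    for c in range(330,337):
        s=h[292:312,c,1].astype(float);k=[i for i in range(19) if s[i]>=65 and s[i+1]<65]
        if k:o.append(292+k[-1]+(s[k[-1]]-65)/(s[k[-1]]-s[k[-1]+1]))
    st=get_state();R=cv2.Rodrigues(st['tool_rot'])[0]
    print(f,'bottom',np.round(np.median(o),2) if o else None,'yaw',np.degrees(np.arctan2(R[1,0],R[0,0])).round(1),'z',st['position'].round(4),'F',st['ft_force'].round(1),'T',st['torque'].round(3),'j7',st['joint_positions'][6].round(2))
E
python3 -m crank '[[0.1,0,0,0.02,0],[0.1,0,0,0.02,0.028],[0.1,0,0,0.02,0.056],[0.1,0,0,0.02,0.084],[0.1,0,0,0.02,0.084]]'>/dev/null; python3 -c "
from h import *
collar('b1.png')"
python3 -m crank '[[0.1,0,0,0,0.028],[0.1,0,0,0,0.056],[0.1,0,0,0,0.084],[0.1,0,0,0,0.084]]'>/dev/null; python3 -c "
from h import *
collar('b2.png')"
python3 - <<'E'
from h import *
for f in('s6.png','s7.png'):
    h=cv2.cvtColor(cv2.imread('pics/'+f),cv2.COLOR_BGR2HSV);o=[]
    for c in range(330,337):
        s=h[292:312,c,1].astype(float);k=[i for i in range(19) if s[i]>=65 and s[i+1]<65];o.append(292+k[-1]+(s[k[-1]]-65)/(s[k[-1]]-s[k[-1]+1]))
    print(f,np.median(o))
E
```

```text
b1.png bottom 303.21 yaw 58.1 z [ 0.5592 -0.2243  0.2167] F [-1.7  0.5 -0.4] T [-0.028  0.66  -0.016] j7 -0.07
b2.png bottom 303.12 yaw 88.2 z [ 0.5593 -0.2245  0.2167] F [-1.3 -0.6 -0.7] T [-0.143  0.761 -0.009] j7 0.44
s6.png 301.171875
s7.png 303.37931034482756
```

```bash
python3 -m crank '[[0.1,0,0,0,0.028],[0.1,0,0,0,0.056],[0.1,0,0,0,0.084],[0.1,0,0,0,0.084]]'>/dev/null; python3 -c "
from h import *
collar('b3.png')"
python3 -m crank '[[0.1,0,0,0,0.028],[0.1,0,0,0,0.056],[0.1,0,0,0,0.084],[0.1,0,0,0,0.11],[0.1,0,0,0,0.11]]'>/dev/null; python3 - <<'E'
from h import *
collar('b4.png')
o=[cv2.resize(cv2.imread('pics/'+f)[280:320,313:353],(400,400),interpolation=3) for f in('b1.png','b4.png')]
cv2.imwrite('pics/cb.png',np.hstack(o))
E
```

```text
b3.png bottom 302.94 yaw 118.4 z [ 0.5596 -0.2246  0.2166] F [-0.5 -0.7 -1.7] T [-0.377  0.492  0.002] j7 0.95
b4.png bottom 302.74 yaw 158.0 z [ 0.56   -0.2245  0.217 ] F [-0.2 -1.1  1.2] T [-0.393  0.251  0.026] j7 1.62
```

View pics/cb.png

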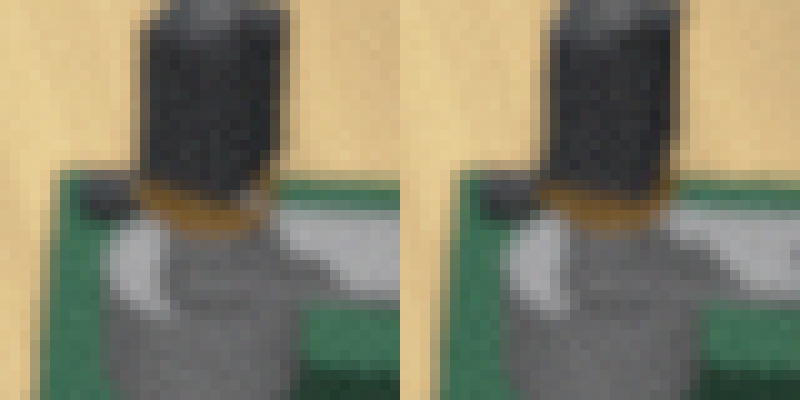

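I've used all ten views, so it's numbers from here. The collar rose 1.85 mm over about 121° of backward turn, so the screw is riding one pitch down: my push forced it through. It is now behind the drop angle, so I can undo that. I'll wedge the key sideways on the head, lift the screw by friction onto the upper level and turn forward past the edge, then make a proper drop.

```bash
python3 -m crank '[[0.1,0.004,0.012,0,0],[0.1,0.009,0.023,0,0],[0.1,0.009,0.023,0,0]]' 60 >/dev/null; python3 -c "
from h import *
collar('l1.png')"
python3 -m crank '[[0.1,0,0,0.01,0],[0.1,0,0,0.02,0],[0.1,0,0,0.02,0]]' >/dev/null; python3 -c "
from h import *
collar('l2.png');print(get_state()['time'])"
```

```text
l1.png bottom 302.76 yaw 158.1 z [ 0.5605 -0.2229  0.2169] F [-3.  -5.7  1.8] T [-2.169  0.842 -0.012] j7 1.62
l2.png bottom 301.97 yaw 158.1 z [ 0.5602 -0.2226  0.2192] F [-0.8 -7.1 -6.2] T [-2.312  0.294  0.016] j7 1.61
12.425
```

The screw lifts with the key (collar up 2.3 mm, and Fz carries the screw's weight). I'll continue to about 8 mm.

```bash
python3 -m crank '[[0.1,0,0,0.01,0],[0.1,0,0,0.02,0],[0.1,0,0,0.025,0],[0.1,0,0,0.025,0]]' >/dev/null; python3 -c "
from h import *
collar('l3.png')"
```

```text
l3.png bottom 300.21 yaw 158.1 z [ 0.5602 -0.2226  0.2241] F [-0.4 -6.8 -5.4] T [-2.315  0.279  0.012] j7 1.61
```

```bash
python3 -m crank '[[0.1,0,0,0.005,0],[0.1,0,0,0.005,-0.02],[0.1,0,0,0.005,-0.04],[0.1,0,0,0.005,-0.06],[0.1,0,0,0.005,-0.08]]' >/dev/null; python3 -c "
from h import *
collar('l4.png')"
python3 -m crank '[[0.1,0,0,0,-0.02],[0.1,0,0,0,-0.04],[0.1,0,0,0,-0.06],[0.1,0,0,0,-0.08],[0.1,0,0,0,-0.1]]' >/dev/null; python3 -c "
from h import *
collar('l5.png')"
```

```text
l4.png bottom 301.4 yaw 128.9 z [ 0.5601 -0.2213  0.2249] F [-0.8 -5.8 -5.1] T [-1.811  0.416 -0.011] j7 1.12
l5.png bottom 301.31 yaw 93.0 z [ 0.5606 -0.2212  0.2252] F [-0.  -5.5 -5.7] T [-1.812  0.25   0.032] j7 0.5
```

```bash
python3 -m crank '[[0.1,0,0,0.01,0],[0.1,0,0,0.02,0],[0.1,0,0,0.02,0]]' >/dev/null; python3 -c "
from h import *
collar('l6.png')"
```

```text
l6.png bottom 301.53 yaw 93.5 z [ 0.5606 -0.2211  0.2294] F [-0.9 -5.2 -5.8] T [-1.867  0.336 -0.018] j7 0.51
```

The screw slipped partway down while the key's backlash turned over. I'll go back behind the edge, take up the backlash forward first, push harder, lift, and let the push direction rotate with the tool.

```bash
python3 -m crank '[[0.1,-0.009,-0.023,-0.03,0],[0.1,-0.009,-0.023,-0.06,0.028],[0.1,-0.009,-0.023,-0.065,0.056],[0.1,-0.009,-0.023,-0.065,0.084],[0.1,-0.009,-0.023,-0.065,0.112]]' >/dev/null
python3 -m crank '[[0.1,0,0,0,0.028],[0.1,0,0,0,0.056],[0.1,0,0,0,0.084],[0.1,0,0,0,0.112],[0.1,0,0,0,0.112]]' >/dev/null; python3 -c "
from h import *
collar('m1.png')"
python3 -m crank '[[0.1,0,0,0,-0.03],[0.1,0,0,0,-0.06],[0.1,0,0,0,-0.06]]' >/dev/null; python3 -c "
from h import *
collar('m2.png');print(get_state()['time'])"
```

```text
m1.png bottom 302.81 yaw 174.0 z [ 0.56   -0.2242  0.2182] F [-0.8 -1.4  2.1] T [-0.794  0.243  0.005] j7 1.89
m2.png bottom 302.55 yaw 152.7 z [ 0.5596 -0.2239  0.2171] F [ 0.4 -2.8 -2.4] T [-0.892  0.003  0.013] j7 1.53
16.475
```

```bash
python3 -m crank '[[0.1,0.009,0.018,0,0],[0.1,0.018,0.036,0,0],[0.1,0.018,0.036,0,0]]' >/dev/null; python3 -c "
from h import *
collar('n1.png')"
python3 -m crank '[[0.1,0,0,0.015,0],[0.1,0,0,0.03,0],[0.1,0,0,0.045,0],[0.1,0,0,0.045,0]]' >/dev/null; python3 -c "
from h import *
collar('n2.png')"
```

```text
n1.png bottom 302.58 yaw 152.6 z [ 0.5607 -0.2214  0.217 ] F [-3.3 -8.9 -2.7] T [-3.078  1.258  0.042] j7 1.51
n2.png bottom 299.56 yaw 152.5 z [ 0.5605 -0.2212  0.2253] F [-2.4 -9.4 -5.6] T [-3.073  1.038  0.053] j7 1.51
```

```bash
python3 -m crank '[[0.1,0.006,-0.004,0,-0.028],[0.1,0.011,-0.008,0,-0.056],[0.1,0.015,-0.014,0,-0.083],[0.1,0.0185,-0.020,0,-0.111],[0.1,0.0205,-0.027,0,-0.139]]' >/dev/null; python3 -c "
from h import *
collar('n3.png')"
```

```text
n3.png bottom 300.13 yaw 101.9 z [ 0.5625 -0.2231  0.2237] F [-7.  -3.9 -5.7] T [-1.189  2.409  0.042] j7 0.66
```

```bash
python3 -m crank '[[0.1,0.001,-0.007,0,-0.028],[0.1,0.0005,-0.014,0,-0.056],[0.1,-0.001,-0.021,0,-0.083],[0.1,-0.004,-0.027,0,-0.111],[0.1,-0.008,-0.033,0,-0.139]]' >/dev/null; python3 -c "
from h import *
collar('n4.png')"
```

```text
n4.png bottom 300.24 yaw 52.0 z [ 0.5621 -0.2253  0.2235] F [-4.7  1.5 -4.9] T [0.69  1.911 0.074] j7 -0.17
```

```bash
python3 -m crank '[[0.1,-0.005,-0.005,0,-0.028],[0.1,-0.0105,-0.0095,0,-0.056],[0.1,-0.0165,-0.0125,0,-0.083],[0.1,-0.020,-0.014,0,-0.097],[0.1,-0.020,-0.014,0,-0.097]]' >/dev/null; python3 -c "
from h import *
collar('n5.png')"; python3 -m crank '[[0.1,-0.006,0.019,0,0],[0.1,-0.0115,0.038,0,0],[0.1,-0.0115,0.038,0,0],[0.1,-0.0115,0.038,0,0.012]]' >/dev/null; python3 -c "
from h import *
collar('n6.png');print(get_state()['time'])"
```

```text
n5.png bottom 300.1 yaw 18.0 z [ 0.5609 -0.2266  0.2246] F [-1.6  4.8 -5.7] T [1.733 0.89  0.088] j7 -0.73
n6.png bottom 301.2 yaw 22.2 z [ 0.5597 -0.2245  0.2272] F [-0.7  0.5 -2.9] T [ 0.195  0.36  -0.027] j7 -0.68
20.025
```

The collar is back at row 301.2, its starting height, so the undo worked. Now for the proper backward turn, with no down-push.

```bash
python3 -m crank '[[0.1,0,0,-0.01,0.028],[0.1,0,0,-0.01,0.056],[0.1,0,0,-0.01,0.083],[0.1,0,0,-0.01,0.083]]' 40 >/dev/null; python3 -c "
from h import *
collar('d1.png')"
python3 -m crank '[[0.1,0,0,0,0.028],[0.1,0,0,0,0.056],[0.1,0,0,0,0.056]]' >/dev/null; python3 -c "
from h import *
collar('d2.png')"
python3 -m crank '[[0.1,0,0,0,0.028],[0.1,0,0,0,0.056],[0.1,0,0,0,0.056]]' >/dev/null; python3 -c "
from h import *
collar('d3.png')"
```

```text
d1.png bottom 301.3 yaw 51.6 z [ 0.5591 -0.2245  0.225 ] F [-2.1  0.8 -0.4] T [ 0.319  0.864 -0.007] j7 -0.18
d2.png bottom 301.04 yaw 71.7 z [ 0.5592 -0.2247  0.2248] F [-2.7  0.3  0.9] T [ 0.114  0.943 -0.038] j7 0.15
d3.png bottom 301.08 yaw 91.8 z [ 0.5593 -0.2247  0.2245] F [-1.9  0.2 -0. ] T [-0.136  0.692  0.018] j7 0.49
```

```bash
for i in 1; do python3 -m crank '[[0.1,0,0,0,0.022],[0.1,0,0,0,0.042],[0.1,0,0,0,0.042]]' >/dev/null; done; python3 -c "
from h import *
collar('d4.png')"
python3 -m crank '[[0.1,0,0,0,0.022],[0.1,0,0,0,0.042],[0.1,0,0,0,0.042]]' >/dev/null; python3 -c "
from h import *
collar('d5.png')"
```

```text
d4.png bottom 302.95 yaw 107.0 z [ 0.5594 -0.2246  0.2241] F [-1.1 -0.1 -3.5] T [-0.328  0.363 -0.048] j7 0.75
d5.png bottom 302.88 yaw 122.1 z [ 0.5595 -0.2245  0.2246] F [-0.7 -1.  -3.3] T [-0.406  0.282 -0.044] j7 1.01
```

It dropped: the collar went from 301.08 to 302.95 between key yaw 92 and 107, i.e. at about 99°, with nothing pressing down. Allowing for the 18° backlash, forward one turn means a key yaw of 99-18-360 = -279, which is 401° clockwise from here with one regrasp.

```bash
python3 -m crank '[[0.1,0,0,-0.01,-0.028],[0.1,0,0,-0.02,-0.056],[0.1,0,0,-0.03,-0.083],[0.1,0,0,-0.04,-0.111],[0.1,0,0,-0.04,-0.139]]' >/dev/null; python3 -c "
from h import *
collar('f1.png')"
python3 -m crank '[[0.1,0,0,0,-0.028],[0.1,0,0,0,-0.056],[0.1,0,0,0,-0.083],[0.1,0,0,0,-0.111],[0.1,0,0,0,-0.139]]' >/dev/null
python3 -m crank '[[0.1,0,0,0,-0.028],[0.1,0,0,0,-0.056],[0.1,0,0,0,-0.083],[0.1,0,0,0,-0.111],[0.1,0,0,0,-0.139]]' >/dev/null; python3 -c "
from h import *
collar('f2.png')"
python3 -m crank '[[0.1,0,0,-0.005,-0.028],[0.1,0,0,-0.01,-0.056],[0.1,0,0,-0.015,-0.083],[0.1,0,0,-0.02,-0.111],[0.1,0,0,-0.02,-0.139]]' >/dev/null; python3 -c "
from h import *
collar('f3.png');print(get_state()['time'])"
```

```text
f1.png bottom 303.05 yaw 71.5 z [ 0.5597 -0.2242  0.2187] F [-2.3  0.4 -1.2] T [-0.058  0.68   0.   ] j7 0.15
f2.png bottom 303.56 yaw -28.4 z [ 0.5595 -0.2237  0.2163] F [-0.6  0.8 -3.3] T [ 0.003  0.44  -0.028] j7 -1.51
f3.png bottom 304.15 yaw -78.3 z [ 0.5601 -0.224   0.2142] F [-2.8  0.3  5.8] T [0.256 1.111 0.108] j7 -2.3
24.925
```

```bash
python3 -m crank '[[0.1,0,0,0.01,0],[0.1,0,0,0.01,0]]'; python3 -m crank '[[0.7,0,0,0,0],[0.7,0,0,0,0],[0.7,0,0,0,0],[0.7,0,0,0,0]]'; python3 - <<'E'
from h import *
collar('g1.png')
im=cv2.imread('pics/g1.png');h=cv2.cvtColor(im,cv2.COLOR_BGR2HSV)[200:270,300:370]
m=((h[...,0]<8)|(h[...,0]>172))&(h[...,1]>150);ys,xs=np.nonzero(m);print(len(xs),xs.mean()+300,ys.mean()+200)
print(proj('side',[.5598,-.2235,.2295]))
E
```

```text
time: 25.18
position: [0.5598, -0.2239, 0.2149]
tool_rot: [-2.446, 1.97, -0.001]
ft_force: [-1.7, 0.0, -0.2]
grip_width: 0.337
grip_force: 40.0
time: 25.68
position: [0.5596, -0.2242, 0.2146]
tool_rot: [-2.446, 1.972, -0.0]
ft_force: [-0.2, 0.7, 0.8]
grip_width: 0.662
grip_force: 0.0
g1.png bottom 304.1 yaw -77.8 z [ 0.5595 -0.2242  0.2146] F [-0.2  0.3 -0.1] T [ 0.018  0.103 -0.045] j7 -2.3
219 336.2922374429224 240.07762557077626
[335.90492425 239.32707262]
```

The key stands upright on the head (red centroid at 336,240 against 336,239 expected). I'll rewind the open gripper.

```bash

python3 -m crank '[[0.75,0,0,0,0.028],[0.75,0,0,0,0.056],[0.75,0,0,0,0.084],[0.75,0,0,0,0.112],[0.75,0,0,0,0.14]]'>/dev/null
python3 -m crank '[[0.75,0,0,0,0.028],[0.75,0,0,0,0.056],[0.75,0,0,0,0.084],[0.75,0,0,0,0.112],[0.75,0,0,0,0.14]]'>/dev/null
python3 -m crank '[[0.75,0,0,0,0.028],[0.75,0,0,0,0.056],[0.75,0,0,0,0.084],[0.75,0,0,0,0.112],[0.75,0,0,0,0.14]]'>/dev/null
python3 -m crank '[[0.75,0,0,0,0.028],[0.75,0,0,0,0.056],[0.75,0,0,0,0.084],[0.75,0,0,0,0.112],[0.75,0,0,0,0.14]]'>/dev/null
python3 -m crank '[[0.75,0,0,0,0.028],[0.75,0,0,0,0.056],[0.75,0,0,0,0.084],[0.75,0,0,0,0.112],[0.75,0,0,0,0.14]]'>/dev/null
python3 -m crank '[[0.3,0,0,0,0],[0.2,0,0,0,0],[0.2,0,0,0,0],[0.2,0,0,0,0],[0.2,0,0,0,0]]' 40
python3 -m crank '[[0.2,0,0,0,0],[0.2,0,0,0,0]]' 40; python3 -c "
from h import *
collar('g2.png')"
```

```text
time: 29.48
position: [0.5594, -0.2241, 0.2146]
tool_rot: [0.158, 3.138, 0.0]
ft_force: [-0.0, 0.2, -0.3]
grip_width: 0.334
grip_force: 40.0
time: 29.72
position: [0.5594, -0.2241, 0.2146]
tool_rot: [-0.158, -3.138, -0.0]
ft_force: [0.6, 0.4, -0.3]
grip_width: 0.338
grip_force: 40.0
g2.png bottom 304.12 yaw 174.2 z [ 0.5594 -0.2241  0.2146] F [ 0.2 -0.2 -0.1] T [0.089 0.006 0.001] j7 1.89
```

```bash

python3 -m crank '[[0.2,0,0,0,-0.028],[0.2,0,0,0,-0.056],[0.2,0,0,0,-0.084],[0.2,0,0,0,-0.112],[0.2,0,0,0,-0.14]]'>/dev/null
python3 -m crank '[[0.2,0,0,0,-0.028],[0.2,0,0,0,-0.056],[0.2,0,0,0,-0.084],[0.2,0,0,0,-0.112],[0.2,0,0,0,-0.14]]'>/dev/null; python3 -c "
from h import *
collar('h1.png')"
python3 -m crank '[[0.2,0,0,0,-0.028],[0.2,0,0,-0.003,-0.056],[0.2,0,0,-0.005,-0.084],[0.2,0,0,-0.007,-0.112],[0.2,0,0,-0.01,-0.14]]'>/dev/null
python3 -m crank '[[0.2,0,0,0,-0.028],[0.2,0,0,0,-0.056],[0.2,0,0,0,-0.084],[0.2,0,0,0,-0.112],[0.2,0,0,0,-0.14]]'>/dev/null; python3 -m crank '[[0.2,0,0,0,0],[0.2,0,0,0,0]]'>/dev/null; python3 -c "
from h import *
collar('h2.png');print(get_state()['time'],get_state()['grip_force'])"
```

```text
h1.png bottom 304.4 yaw 72.8 z [ 0.5592 -0.2238  0.2137] F [ 0.3  0.  -3.1] T [-0.2   -0.137 -0.013] j7 0.17
h2.png bottom 305.16 yaw -27.2 z [ 0.5593 -0.224   0.2125] F [ 0.6  0.3 -2.9] T [0.092 0.117 0.019] j7 -1.5
32.625 39.96426930651069
```

```bash
python3 - <<'E'
from h import *
s=get_state();im,c=snap('wrist','z1.png');zt=.2525
q=proj('wrist',[.5597,-.2238,zt],c);print(q)
h=cv2.cvtColor(im,cv2.COLOR_BGR2HSV);v,u=np.mgrid[:480,:640]
m=(h[...,1]<90)&(h[...,2]>130)&(np.hypot(u-q[0],v-q[1])<48)
n,l,st,ce=cv2.connectedComponentsWithStats(m.astype(np.uint8))
for i in range(1,n):
    if st[i,4]>8:
        P=plane('wrist',*ce[i],zt,c)-np.array([.5597,-.2238,zt]);print(st[i],ce[i],P[:2].round(4),np.degrees(np.arctan2(P[1],P[0])).round(1))
        ys,xs=np.nonzero(l==i);vx,vy,x0,y0=cv2.fitLine(np.c_[xs,ys].astype(np.float32),2,0,.01,.01).ravel()
        d=plane('wrist',x0+5*vx,y0+5*vy,zt,c)-plane('wrist',x0-5*vx,y0-5*vy,zt,c);print('dir mod 180',np.degrees(np.arctan2(d[1],d[0]))%180)
E
```

```text
[323.75274652 342.9247841 ]
[ 286  361   75   30 1427] [323.46811493 376.1177295 ] [-0.0148  0.0077] 152.5
dir mod 180 62.47803716916809
```

```bash
python3 -c "
from bench import *
print(close_job())"
```

```text
the job is handed in; nothing more can be done
None
```

The job is handed in: the screw dropped while being turned backward, then went forward one turn (about 1.06 turns by the collar's height), with the key still gripped on the head. One flaw: I first pushed the screw down a pitch with the key, so I lifted it back onto its thread and redid the drop properly; I could not confirm the final angle from the key's white line, which the gripper hid.

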